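Press both locking keys of a casting mould home on a bench bracket

TASK

Lock the plaster casting mould: hold it and press the wooden key in one end squarely against the clamped stop bar of the bent steel bracket until the key is fully home, then turn the mould round and press the key in its other end home the same way. Seat each key by holding a firm push of more than 15 N for a moment, but never more than 40 N, and never push the keys with the fingers. Then set the locked mould down gently in the middle of the white footed slab, lengthwise, without disturbing the other things.

Things in the scene. Friction and masses are not known exactly. Their poses are not given: they have to be found in the camera images.
- mould: Plaster casting mould (off-white block of two halves, grey seam along the top, dark pouring hole in the middle of its top), 110 x 50 x 50 mm, about 0.45 kg. Origin: centre of its underside; x along its 110 mm length, y across (50 mm, the sides to grip), z up. A wooden locking key slides in each of its two ends.
- key_a (a joint): How far the key in the mould's +x end stands out from home, m: 0 = fully home, 0.020 = farthest out. It slides stiffly along the mould's x (about 6 N) and stays where it is left.
- key_b (a joint): The same for the identical key in the mould's -x end (0 = home, grows as it stands out along -x).
- key_a_face (a point): Centre of the outer face of key a's head, a wooden block 12 mm thick (along the mould's x), 36 mm wide, 30 mm tall, its centre 27 mm above the mould's underside. Home, the head lies against the mould's end and this face is 67 mm from the mould's middle.
- key_b_face (a point): Centre of the outer face of key b's head (same sizes as key a).
- bracket: Bent steel bracket bolted to the table: base plate 85 x 90 x 6 mm with an upright plate 90 mm wide, 65 mm tall, 8 mm thick along one edge. Origin: centre of its underside; its x axis is the pushing direction, from the stop bar back over the base plate; the upright's outer face is at x = -42.5 mm. In front of the upright stands its stop bar.
- bracket_face (a point): On the upright's outer face (not the stop bar), middle of its width, 30 mm above the table. The plain metal stop bar, 80 mm wide, 16 to 50 mm above the table, is clamped on two rods in front of it; its flat front face is what the keys meet. It stands 25 to 43 mm in front of this point: its setting differs each time and is not reported, so find it by touch (or sight).
- stand: White ceramic footed slab, fixed, 160 mm (its x) x 100 mm (its y), top 25 mm above the table. Origin: centre of its underside.
- mug: Bystander: white ceramic mug, 82 mm across, 85 mm tall. Origin: centre of its underside.
- bowl: Bystander: small white bowl, 76 mm across, 34 mm tall. Origin: centre of its underside.
- jar: Bystander: open glass jar, 64 mm across, 70 mm tall. Origin: centre of its underside.
- plate: Bystander: white plate, 150 mm across, lying flat. Origin: centre of its underside.
- teapot: Bystander: olive glazed teapot without lid, about 124 mm across, 84 mm tall, with handle and spout. Origin: centre of its underside.
- brush: Bystander: flat brush 170 mm long, lying on the table. Origin: middle of its length.

How it is judged (in metres and radians):
On the way, in this order (a step that is already met when the one before it is completed fails the run):
1. either one of the keys is fully home (within 2 mm) while that key is pressed on the bracket with more than 15 N, the mould's length within 7 degrees of square to the stop bar, held for 0.3 s (((value of joint key_a below 0.002 m and contact force between key_a and bracket above 15 N) or (value of joint key_b below 0.002 m and contact force between key_b and bracket above 15 N)) and angle between the x axis of mould and the x axis of bracket, either way round below 0.12 rad), for 0.3 s.
2. the mould has been turned and the other key too is fully home (both within 2 mm) while it is pressed on the bracket with more than 15 N, within 7 degrees of square, held for 0.3 s (value of joint each of key_a, key_b below 0.002 m and contact force between any of key_a, key_b and bracket above 15 N and angle between the x axis of mould and the x axis of bracket, either way round below 0.12 rad), for 0.3 s.
At the end, for the whole second after the job is handed in: The mould stands upright and at rest on top of the white slab, its middle within 20 mm of the slab's middle, its length within 11 degrees of the slab's length (either way round), with both keys still home within 2.5 mm (value of joint each of key_a, key_b below 0.0025 m and horizontal distance between mould and stand below 0.02 m and z of mould in the frame of stand between 0.022 and 0.028 m and angle between the x axis of mould and the x axis of stand, either way round below 0.2 rad and angle between mould's own z axis and vertical below 0.08 rad and linear speed of mould below 0.01 m/s); the robot touches nothing.
It fails at once if the bracket is loaded with more than 40 N (contact force between anything else and bracket above 40 N).
It fails at once if the gripper's fingers push on a key (more than 2 N) (contact force between the fingers and key_a above 2 N or contact force between the fingers and key_b above 2 N).
It fails at once if the mould comes down onto the slab faster than 0.35 m/s (for example let fall from more than 7 mm) (horizontal distance between mould and stand below 0.08 m and z of mould in the frame of stand below 0.045 m and linear speed of mould above 0.35 m/s).
It fails at once if a bystander (mug, bowl, jar, plate, teapot, brush) is moved more than 20 mm (distance of any of mug, bowl, jar, plate, teapot, brush from where it was at the start of the episode above 0.02 m).
It also fails if it takes over 72 s, if anything falls off the work surface, if the arm or the gripper's body presses on something with over 40 N, if the wrist force passes 120 N, or if a joint passes its speed limit or range.

ROBOT

A 6-joint arm with a two-finger parallel gripper is mounted at the origin on the work surface. World frame = base frame: x ahead of the robot, y to its left, z up, the work surface at z = 0. Lengths are in m, angles in degrees, forces in N, time in s.
With the tool pointing down it reaches from about 0.25 to 0.725 m from the base axis. Payload 9.7 kg.
Tool frame: the origin (TCP) lies on the centre line of the jaws, within the pads' length; the fingertips stand tip_extent ahead of it and the grasp point (between the pads) lies 3 mm ahead of it (tip_extent is the distance from the TCP to the fingertips, in m); z points along the fingers, y is the line along which they close (so a half turn about z gives the same grasp; the last joint's range is limited). The gripper opens to 85 mm and grips with 20 to 120 N. Pads are 22 mm wide; open, the fingers measure 114 mm over their backs; the gripper's body (76 mm by 85 mm) begins 54 mm behind the grasp point. The pads swing forward as they close: fully open they stand 13 mm farther back than shut.
Start: joints at [64.458, 4.979, 10.078, 95.1, 0, 90], TCP at [0.237, 0.496, 0.253] pointing down, gripper open.
Joint ranges: [-179.16, 179.16], [-48.56, 103.87], [-65.8, 70.77], [-126.05, 130.52], [-82.76, 87.17], [-180, 180]. Speed limits (degrees/s): [127.2, 127.2, 147.25, 180, 180, 180].

INTERFACE

Orientations are given as [roll, pitch, yaw] about the fixed x, y, z axes, in that order (R = Rz(yaw) Ry(pitch) Rx(roll)).
In Python, from workcell import * gives the robot as it stands.
- The arm moves only by the tool servo_tool, never from a script. Its argument "rows" is a list of rows, each an object with "offset": the shift along the tool's x, y, z as a fraction of full scale, a list of three; "yaw": the turn about the tool's z as a fraction of full scale; "claw": the closure, from 0 (fully open) to 1 (shut). A call has 1 to 12 rows; each row is the pose to reach, as a shift and turn from the pose commanded when the call began, along the tool's axes at that moment, turning the shorter way round; what a row does not reach only later rows make up. Full scale, the value 1, is 0.1 m for a shift and pi rad for a turn. A row lasts 1/8 s, in which the tool goes at most 62.5 mm and 10.7 degrees, less where a joint would pass 70% of its speed; a pose out of reach is approached as far as the arm can. A call with a number of a shift or a turn outside -1 to 1 is refused whole. A call with a gripper value outside its range is refused whole. The fingers move at their own pace and stop on an object; "squeeze" is the grip in N (left out, the last holds). Time passes only in rows, so rows that repeat a pose let the fingers close. It gives the time, the measured TCP pose, the force, the opening and the grip force at its end, in the units of the state.
- get_obs(): the state, without advancing time (a new reading comes with each control period).
- camera(name): name is "scene" or "top" or "wrist"; returns (picture, depth): 480x640x3 uint8, red, green, blue; 480x640 float32, m along the optical axis (not along the pixel's ray), 0 where there is no reading.
- camera_info(name): a dict with "fx", "fy", "cx", "cy" (pixels), "cam_to_world" (4x4, takes a point from camera to world coordinates); the wrist camera has in their place "hand_eye" (4x4, takes a point from camera to tool coordinates, whose origin is the TCP and whose axes are the flange's). Camera axes: x right, y up, looking along -z (the intrinsics and any distortion apply to the point x, -y, -z); pixel columns grow to the right and rows downward; lengths in m; the calibration is good to about 2 mm. A picture is of the moment at which its call begins: read the wrist's pose just before it. camera_info takes no time and is no camera call.
- job_done(): hands the job in; it is judged then, once.
The state is a dict: "time": time; "q": joint angles; "qd": joint speeds; "joint_efforts": joint torques, N m; "ee_pos": TCP position; "tcp_rot": TCP orientation; "wrist_force": force on the tool from outside, world axes, zero at the start; "torque": the same for the moment, N m; "opening": finger opening in m; "grasp_force": force on a finger pad.
Only numpy, scipy, OpenCV 4.12 (cv2) and the standard library are available. Lean on these libraries where they do the work, as an engineer would, in place of code of your own. Each camera call takes 0.05 s, during which the arm holds its last target. There are 200 camera calls.

## Working session

There is one attempt and no reset: what is moved stays moved. The work goes in short steps, Python scripts to look and compute and a tool call to move; the robot and the scene stay as the last step left them, time stands still between calls to the robot, and variables do not carry over. Pictures are saved under pics/ and viewed, at most 10 in all, crops included, and the job is handed in when it is done.

Besides the shell and the picture viewer there is one more tool, called as a command line: name --argument value ..., lists and objects as JSON in quotes. servo_tool: Moves the arm, as the interface text tells. Its arguments: {"type":"object","properties":{"rows":{"type":"array"},"squeeze":{"type":"number"}},"required":["rows"]}

```bash
mkdir -p pics
python3 - <<'E'
from workcell import *
import cv2,numpy as np
o=get_obs();print({k:np.round(v,4).tolist() for k,v in o.items()})
for n in("top","scene"):
    p,d=camera(n);i=camera_info(n);np.savez(f"pics/{n}.npz",p=p,d=d,K=[i[k] for k in("fx","fy","cx","cy")],T=i["cam_to_world"])
    print(n,{k:(np.round(v,4).tolist()) for k,v in i.items() if not isinstance(v,str)})
    cv2.imwrite(f"pics/{n}.png",p[:,:,::-1])
E
```

```text
{'time': 0.0, 'q': [64.4571, 5.0102, 10.0339, 95.1011, 0.0002, 89.9998], 'qd': [-0.0359, 0.0432, 0.0385, -0.0212, 0.0438, 0.0908], 'joint_efforts': [-0.0018, -52.04, 46.4798, 0.0167, -0.0002, 0.0], 'ee_pos': [0.2371, 0.4961, 0.2526], 'tcp_rot': [-179.9227, -0.0002, 154.4573], 'wrist_force': [0.1468, -0.0075, 0.4758], 'torque': [-0.0713, -0.0496, 0.0159], 'grasp_force': 0.0, 'opening': 0.0852}
top {'fx': 563.5797, 'fy': 563.5797, 'cx': 319.3493, 'cy': 230.4291, 'cam_to_world': [[-0.0153, 0.9859, -0.1669, 0.4015], [-0.9994, -0.0202, -0.0278, -0.0319], [-0.0308, 0.1663, 0.9856, 1.1469], [0.0, 0.0, 0.0, 1.0]]}
scene {'fx': 451.4023, 'fy': 451.4023, 'cx': 323.7715, 'cy': 244.998, 'cam_to_world': [[0.5055, -0.592, 0.6277, 1.2117], [0.8626, 0.3284, -0.3849, -0.3852], [0.0217, 0.7361, 0.6766, 0.7163], [0.0, 0.0, 0.0, 1.0]]}
```

View pics/top.png

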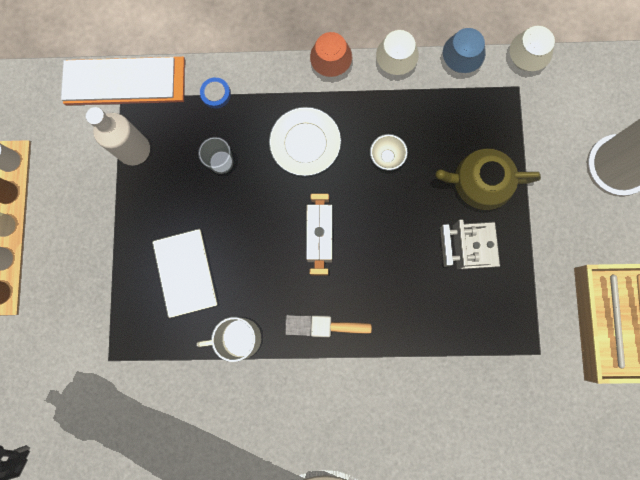

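View pics/scene.png

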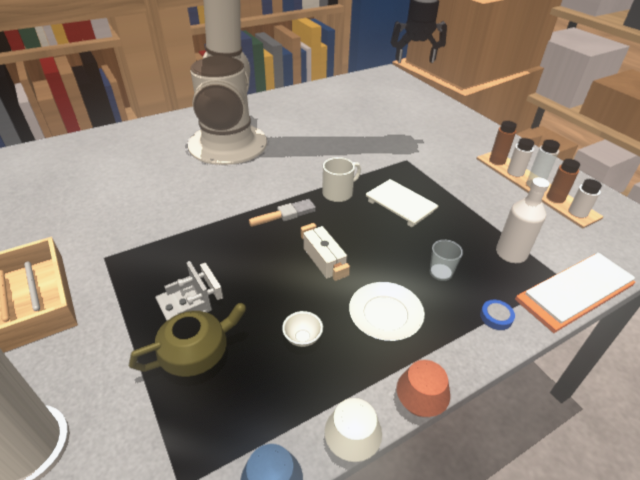

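The top view shows the mould at (319,232) with its length vertical and keys at (319,198) and (319,268). The stop bar is at (448,245), the bracket at (478,245) and the slab at (185,273). The teapot (488,178), brush (328,326) and bowl (388,152) stand near the path. The scene view agrees.

```bash
cat > h.py <<'E'
import numpy as np,cv2
def cloud(d,K,T):
    v,u=np.mgrid[:480,:640]
    P=np.stack([(u-K[2])/K[0]*d,-(v-K[3])/K[1]*d,-d],-1)
    return P@T[:3,:3].T+T[:3,3]
def rect(pts):
    (c,s,a)=cv2.minAreaRect((pts*1000).astype(np.float32));b=cv2.boxPoints((c,s,a))
    e=b[1]-b[0] if np.linalg.norm(b[1]-b[0])>np.linalg.norm(b[2]-b[1]) else b[2]-b[1]
    return np.round(c,1),np.round(s,1),round(float(np.degrees(np.arctan2(e[1],e[0])))%180,1)
E
python3 - <<'E'
from h import *
D=np.load("pics/top.npz");W=cloud(D["d"],D["K"],D["T"]);S=np.load("pics/scene.npz");V=cloud(S["d"],S["K"],S["T"])
p=D["p"].astype(int)
def reg(u0,u1,v0,v1,z0,z1,f=None):
    m=np.zeros((480,640),bool);m[v0:v1,u0:u1]=1;m&=(W[...,2]>z0)&(W[...,2]<z1)
    if f is not None:m&=f
    return W[m]
print("table z",np.median(W[290:300,300:400,2]))
sat=p.max(2)-p.min(2)
for n,a in dict(mould=(295,345,190,280,.04,.065,sat<40),moldkeys=(295,345,190,280,.03,.065),keys=(295,345,185,285,.02,.065,sat>60),stand=(145,225,222,325,.015,.035),bar=(435,458,215,275,.038,.06),upright=(456,468,215,275,.055,.075),base=(466,505,215,275,.0,.015,p.sum(2)>250)).items():
    q=reg(*a);print(n,len(q),rect(q[:,:2]),np.round(np.percentile(q,[2,50,98],axis=0),3).tolist() )
# scene cloud around bracket
for nm,c in(("brk",(.37,-.28)),("mould",(.40,-.03))):
    pass
b=reg(435,505,215,275,.008,.1);print("brk c",b.mean(0))
c=b.mean(0);m=(abs(V[...,0]-c[0])<.07)&(abs(V[...,1]-c[1])<.09)
for z0,z1 in((.045,.054),(.058,.07),(.02,.045)):
    q=V[m&(V[...,2]>z0)&(V[...,2]<z1)];print(z0,len(q),rect(q[:,:2]) if len(q)>3 else 0, np.round(np.percentile(q,[2,50,98],axis=0),3).tolist())
for n,a in dict(teapot=(435,545,145,215,.02,.1),bowl=(365,412,130,175,.01,.05),mug=(195,265,315,362,.02,.1),brush=(280,375,310,342,.004,.04)).items():
    q=reg(*a);print(n,np.round(np.percentile(q,[1,99],axis=0),3).tolist())
E
```

```text
table z 0.0013114755335432715
mould 1370 (array([ 5.846e+02, -1.000e-01]), array([ 47.9, 110. ]), 179.0) [[0.532, -0.024, 0.046], [0.584, -0.0, 0.05], [0.637, 0.023, 0.054]]
moldkeys 1739 (array([582.8,  -0. ]), array([ 48.1, 162.3]), 178.8) [[0.505, -0.024, 0.034], [0.582, -0.0, 0.049], [0.66, 0.023, 0.054]]
keys 331 (array([ 5.828e+02, -1.000e-01]), array([ 34.4, 162.2]), 178.5) [[0.502, -0.017, 0.033], [0.528, 0.001, 0.04], [0.663, 0.017, 0.046]]
stand 3922 (array([511.3, 273.2]), array([160.5, 101.4]), 13.7) [[0.433, 0.216, 0.021], [0.51, 0.272, 0.025], [0.588, 0.327, 0.03]]
bar 322 (array([ 556.9, -258.4]), array([84.6, 29.4]), 0.3) [[0.516, -0.273, 0.038], [0.555, -0.251, 0.049], [0.593, -0.244, 0.054]]
upright 244 (array([ 555.2, -278. ]), array([88.8,  9.3]), 2.3) [[0.512, -0.283, 0.056], [0.555, -0.277, 0.065], [0.598, -0.273, 0.068]]
base 1074 (array([ 558.8, -327. ]), array([92.7, 69.5]), 1.9) [[0.514, -0.359, 0.001], [0.557, -0.334, 0.006], [0.601, -0.298, 0.013]]
brk c [ 0.55517526 -0.28567915  0.03676664]
0.045 229 (array([ 559.1, -264.8]), array([88.4, 37.7]), 2.6) [[0.517, -0.284, 0.046], [0.561, -0.254, 0.049], [0.602, -0.246, 0.054]]
0.058 159 (array([ 557.8, -279.2]), array([91. ,  8.7]), 2.5) [[0.516, -0.284, 0.059], [0.561, -0.28, 0.063], [0.602, -0.275, 0.066]]
0.02 653 (array([ 560.1, -292.1]), array([89.8, 91. ]), 92.3) [[0.518, -0.335, 0.021], [0.584, -0.29, 0.032], [0.602, -0.249, 0.044]]
teapot [[0.628, -0.428, 0.028], [0.738, -0.236, 0.088]]
bowl [[0.715, -0.18, 0.01], [0.785, -0.109, 0.038]]
mug [[0.341, 0.121, 0.022], [0.419, 0.231, 0.089]]
brush [[0.372, -0.097, 0.004], [0.43, 0.074, 0.025]]
```

servo_tool --rows '[{"offset": [-0.5,-0.28,0],"yaw": 0,"claw": 0},{"offset": [-1,-0.56,0],"yaw": 0,"claw": 0},{"offset": [-1,-0.56,0],"yaw": 0,"claw": 0}]'

```text
time: 0.48
ee_pos: [0.3048, 0.4002, 0.2534]
tcp_rot: [-180.0, 0.0, 154.2]
wrist_force: [-0.1, 0.5, -0.4]
opening: 0.0854
grasp_force: 0.0
```

servo_tool --rows '[{"offset": [-0.5,-0.28,0],"yaw": 0,"claw": 0},{"offset": [-1,-0.56,0],"yaw": 0,"claw": 0}]'

```text
time: 0.72
ee_pos: [0.3695, 0.3086, 0.2529]
tcp_rot: [-180.0, -0.0, 154.6]
wrist_force: [0.8, 1.5, -1.2]
opening: 0.0856
grasp_force: 0.0
```

servo_tool --rows '[{"offset": [-0.5,-0.28,0],"yaw": 0,"claw": 0},{"offset": [-1,-0.56,0],"yaw": 0,"claw": 0}]'

```text
time: 0.98
ee_pos: [0.436, 0.2145, 0.2531]
tcp_rot: [180.0, -0.0, 154.5]
wrist_force: [1.5, 0.3, -0.0]
opening: 0.0854
grasp_force: 0.0
```

servo_tool --rows '[{"offset": [-0.5,-0.28,0],"yaw": 0,"claw": 0},{"offset": [-1,-0.56,0],"yaw": 0,"claw": 0}]'

```text
time: 1.23
ee_pos: [0.5024, 0.1208, 0.2531]
tcp_rot: [180.0, -0.0, 154.5]
wrist_force: [0.7, 1.2, 0.3]
opening: 0.085
grasp_force: 0.0
```

servo_tool --rows '[{"offset": [-0.5,-0.28,0],"yaw": -0.05,"claw": 0},{"offset": [-1,-0.56,0],"yaw": -0.1,"claw": 0},{"offset": [-1,-0.56,0],"yaw": -0.136,"claw": 0},{"offset": [-1,-0.56,0],"yaw": -0.136,"claw": 0},{"offset": [-1,-0.56,0],"yaw": -0.136,"claw": 0}]'

```text
time: 1.85
ee_pos: [0.5674, 0.0289, 0.2532]
tcp_rot: [180.0, -0.0, 178.9]
wrist_force: [0.6, 0.7, -0.6]
opening: 0.0854
grasp_force: 0.0
```

Run:
```python
import workcell
from workcell import *
from h import *
from scipy.spatial.transform import Rotation as Ro
print([x for x in dir(workcell) if x[0]!='_'],getattr(workcell,"tip_extent",None))
o=get_obs();p,d=camera("wrist");i=camera_info("wrist");print(i.keys(),np.round(i["hand_eye"],3).tolist())
M=np.eye(4);M[:3,:3]=Ro.from_euler("xyz",o["tcp_rot"],degrees=True).as_matrix();M[:3,3]=o["ee_pos"]
K=[i[k] for k in("fx","fy","cx","cy")];T=M@np.array(i["hand_eye"])
W=cloud(d,K,T);cv2.imwrite("pics/w1.png",p[:,:,::-1])
sat=p.astype(int).max(2)-p.min(2)
b=(d>0)&(abs(W[...,0]-.584)<.1)&(abs(W[...,1])<.05)
q=W[b&(sat<40)&(W[...,2]>.042)&(W[...,2]<.07)];print(len(q),rect(q[:,:2]),np.median(q[:,2]))
q=W[b&(sat>60)&(W[...,2]>.03)&(W[...,2]<.06)];print(len(q),rect(q[:,:2]),np.median(q[:,2]))
```

```text
['PlanningError', 'camera', 'camera_info', 'get_obs', 'job_done', 'tip_extent'] 0.022
dict_keys(['fx', 'fy', 'cx', 'cy', 'hand_eye']) [[-0.0, 0.95, 0.312, 0.081], [1.0, 0.0, -0.0, 0.0], [-0.0, 0.312, -0.95, -0.12], [0.0, 0.0, 0.0, 1.0]]
6543 (array([585.8,   0.7]), array([ 50.1, 110. ]), 178.6) 0.04907574321948133
1465 (array([583.9,   1. ]), array([ 35.3, 162.5]), 178.2) 0.04039807506654891
```

servo_tool --rows '[{"offset": [-0.18,-0.28,0.3],"yaw": 0.002,"claw": 0},{"offset": [-0.18,-0.28,0.7],"yaw": 0.002,"claw": 0},{"offset": [-0.18,-0.28,1],"yaw": 0.002,"claw": 0}]'

```text
time: 2.28
ee_pos: [0.5846, 0.0002, 0.1517]
tcp_rot: [180.0, -0.0, 178.5]
wrist_force: [-0.1, 1.2, 0.1]
opening: 0.0856
grasp_force: 0.0
```

servo_tool --rows '[{"offset": [0,0,0.2],"yaw": 0,"claw": 0},{"offset": [0,0,0.2],"yaw": 0,"claw": 0},{"offset": [0,0,0.2],"yaw": 0,"claw": 0}]'

```text
time: 2.65
ee_pos: [0.5853, 0.0001, 0.1346]
tcp_rot: [180.0, 0.1, 178.6]
wrist_force: [0.1, -0.6, 1.6]
opening: 0.0853
grasp_force: 0.0
```

servo_tool --rows '[{"offset": [0,0,0.4],"yaw": 0,"claw": 0},{"offset": [0,0,0.8],"yaw": 0,"claw": 0},{"offset": [0,0,1],"yaw": 0,"claw": 0},{"offset": [0,0,1],"yaw": 0,"claw": 0}]'

```text
time: 3.15
ee_pos: [0.5847, -0.0001, 0.033]
tcp_rot: [-180.0, -0.1, 178.6]
wrist_force: [-0.2, 0.9, 0.0]
opening: 0.0857
grasp_force: 0.0
```

servo_tool --rows '[{"offset": [0,0,0.02],"yaw": 0,"claw": 0.3},{"offset": [0,0,0.02],"yaw": 0,"claw": 0.6},{"offset": [0,0,0.02],"yaw": 0,"claw": 1},{"offset": [0,0,0.02],"yaw": 0,"claw": 1},{"offset": [0,0,0.02],"yaw": 0,"claw": 1},{"offset": [0,0,0.02],"yaw": 0,"claw": 1}]' --squeeze 100

```text
time: 3.9
ee_pos: [0.586, -0.0003, 0.0331]
tcp_rot: [180.0, 0.2, 178.6]
wrist_force: [-0.2, 0.5, 6.1]
opening: 0.049
grasp_force: 104.7
```

servo_tool --rows '[{"offset": [0,0,-0.3],"yaw": 0,"claw": 1},{"offset": [0.05,-0.1,-0.6],"yaw": 0.05,"claw": 1},{"offset": [0.1,-0.2,-0.6],"yaw": 0.1,"claw": 1},{"offset": [0.15,-0.3,-0.6],"yaw": 0.15,"claw": 1},{"offset": [0.2,-0.4,-0.6],"yaw": 0.2,"claw": 1},{"offset": [0.25,-0.5,-0.6],"yaw": 0.25,"claw": 1},{"offset": [0.3,-0.6,-0.6],"yaw": 0.3,"claw": 1},{"offset": [0.3,-0.7,-0.6],"yaw": 0.35,"claw": 1},{"offset": [0.3,-0.8,-0.6],"yaw": 0.4,"claw": 1},{"offset": [0.3,-0.9,-0.6],"yaw": 0.45,"claw": 1},{"offset": [0.3,-0.9,-0.6],"yaw": 0.479,"claw": 1},{"offset": [0.3,-0.9,-0.6],"yaw": 0.479,"claw": 1}]'

```text
time: 5.4
ee_pos: [0.5526, -0.0896, 0.0912]
tcp_rot: [-180.0, -0.0, 92.4]
wrist_force: [0.4, 0.2, -3.9]
opening: 0.049
grasp_force: 104.5
```

servo_tool --rows '[{"offset": [0,0,0],"yaw": 0,"claw": 1}]'

```text
time: 5.52
ee_pos: [0.5527, -0.0894, 0.0912]
tcp_rot: [-180.0, -0.0, 92.5]
wrist_force: [-0.0, 0.9, -4.5]
opening: 0.049
grasp_force: 104.5
```

Run:
```python
from workcell import *
from h import *
o=get_obs();print(o["ee_pos"],o["tcp_rot"],o["q"],o["wrist_force"])
from scipy.spatial.transform import Rotation as Ro
p,d=camera("wrist");i=camera_info("wrist")
M=np.eye(4);M[:3,:3]=Ro.from_euler("xyz",o["tcp_rot"],degrees=True).as_matrix();M[:3,3]=o["ee_pos"]
W=cloud(d,[i[k] for k in("fx","fy","cx","cy")],M@np.array(i["hand_eye"]))
cv2.imwrite("pics/w2.png",p[:,:,::-1])
p2,d2=camera("top");i=camera_info("top");cv2.imwrite("pics/t2.png",p2[150:300,250:520,::-1])
W2=cloud(d2,[i[k] for k in("fx","fy","cx","cy")],np.array(i["cam_to_world"]))
for n,w,dd,pp in(("w",W,d,p),("t",W2,d2,p2)):
    sat=pp.astype(int).max(2)-pp.min(2)
    b=(dd>0)&(abs(w[...,0]-.556)<.08)&(w[...,1]<.05)
    for nm,m in(("key",b&(sat>60)&(w[...,1]>-.22)&(w[...,2]>.07)),("bar",b&(w[...,1]>-.265)&(w[...,1]<-.225)&(w[...,2]>.043)&(w[...,2]<.06)),("upr",b&(w[...,1]<-.265)&(w[...,1]>-.295)&(w[...,2]>.06)&(w[...,2]<.075))):
        q=w[m]
        if len(q)>5: print(n,nm,len(q),rect(q[:,:2]),np.round(np.percentile(q,[1,50,99],axis=0),4).tolist())
```

```text
[ 0.55271778 -0.08943562  0.09123798] [-1.79986213e+02 -2.28594591e-03  9.24807592e+01] [-9.19114237e+00  6.28535563e+00 -6.43664565e+00  7.72919627e+01
 -5.50439393e-04  7.83280983e+01] [-0.0458528   0.85407411 -4.49795411]
w key 8334 (array([549.3, -20.7]), array([36. , 28.4]), 2.4) [[0.5319, -0.0341, 0.0922], [0.5493, -0.0154, 0.0986], [0.5659, -0.0064, 0.1007]]
t key 147 (array([549. , -16.3]), array([18.8, 34.9]), 178.8) [[0.5317, -0.0257, 0.0921], [0.5491, -0.0146, 0.0997], [0.5657, -0.0071, 0.1036]]
t bar 276 (array([ 555.1, -251.6]), array([80.2, 13.1]), 2.5) [[0.5159, -0.258, 0.0433], [0.5547, -0.2506, 0.0497], [0.5938, -0.2441, 0.0551]]
t upr 214 (array([ 556. , -277.9]), array([88.5,  9.5]), 3.1) [[0.5119, -0.2835, 0.0605], [0.5548, -0.2778, 0.0647], [0.5991, -0.2724, 0.0691]]
```

servo_tool --rows '[{"offset": [-0.2,0,0.2],"yaw": 0,"claw": 1},{"offset": [-0.4,0.01,0.4],"yaw": 0,"claw": 1},{"offset": [-0.5,0.01,0.51],"yaw": 0,"claw": 1},{"offset": [-0.5,0.01,0.51],"yaw": 0,"claw": 1}]'

```text
time: 6.12
ee_pos: [0.5549, -0.1403, 0.0386]
tcp_rot: [-179.8, -0.0, 92.3]
wrist_force: [0.0, 0.2, -3.3]
opening: 0.0491
grasp_force: 104.5
```

servo_tool --rows '[{"offset": [-0.04,0,0],"yaw": 0,"claw": 1},{"offset": [-0.08,0,0],"yaw": 0,"claw": 1},{"offset": [-0.12,0,0],"yaw": 0,"claw": 1},{"offset": [-0.16,0,0],"yaw": 0,"claw": 1},{"offset": [-0.2,0,0],"yaw": 0,"claw": 1},{"offset": [-0.24,0,0],"yaw": 0,"claw": 1}]'

```text
time: 6.88
ee_pos: [0.5568, -0.1637, 0.0403]
tcp_rot: [-180.0, -0.0, 92.4]
wrist_force: [0.1, 0.2, -4.5]
opening: 0.0486
grasp_force: 104.5
```

servo_tool --rows '[{"offset": [-0.02,0,0],"yaw": 0,"claw": 1},{"offset": [-0.04,0,0],"yaw": 0,"claw": 1},{"offset": [-0.06,0,0],"yaw": 0,"claw": 1},{"offset": [-0.08,0,0],"yaw": 0,"claw": 1}]'

```text
time: 7.38
ee_pos: [0.5571, -0.1706, 0.0403]
tcp_rot: [-180.0, -0.1, 92.4]
wrist_force: [-0.6, 6.4, -2.7]
opening: 0.0489
grasp_force: 104.5
```

servo_tool --rows '[{"offset": [-0.01,0,0],"yaw": 0,"claw": 1},{"offset": [-0.02,0,0],"yaw": 0,"claw": 1},{"offset": [-0.03,0,0],"yaw": 0,"claw": 1}]'

```text
time: 7.75
ee_pos: [0.5572, -0.1735, 0.0403]
tcp_rot: [-180.0, -0.1, 92.4]
wrist_force: [-1.0, 6.4, -3.4]
opening: 0.0486
grasp_force: 104.5
```

servo_tool --rows '[{"offset": [-0.01,0,0],"yaw": 0,"claw": 1},{"offset": [-0.02,0,0],"yaw": 0,"claw": 1}]'

```text
time: 8.0
ee_pos: [0.5573, -0.1755, 0.0403]
tcp_rot: [-180.0, -0.1, 92.4]
wrist_force: [-0.5, 5.7, -2.6]
opening: 0.0489
grasp_force: 104.5
```

servo_tool --rows '[{"offset": [-0.005,0,0],"yaw": 0,"claw": 1},{"offset": [-0.01,0,0],"yaw": 0,"claw": 1}]'

```text
time: 8.25
ee_pos: [0.5573, -0.1765, 0.0403]
tcp_rot: [-180.0, -0.1, 92.4]
wrist_force: [-1.6, 5.8, -3.3]
opening: 0.0487
grasp_force: 104.5
```

servo_tool --rows '[{"offset": [-0.005,0,0],"yaw": 0,"claw": 1},{"offset": [-0.01,0,0],"yaw": 0,"claw": 1}]'

```text
time: 8.5
ee_pos: [0.5573, -0.1775, 0.0403]
tcp_rot: [-180.0, -0.1, 92.4]
wrist_force: [-1.4, 5.6, -3.0]
opening: 0.0489
grasp_force: 104.5
```

servo_tool --rows '[{"offset": [-0.005,0,0],"yaw": 0,"claw": 1},{"offset": [-0.005,0,0],"yaw": 0,"claw": 1}]'

```text
time: 8.75
ee_pos: [0.5574, -0.1777, 0.0403]
tcp_rot: [-180.0, -0.1, 92.4]
wrist_force: [-1.4, 7.0, -1.1]
opening: 0.0491
grasp_force: 104.6
```

servo_tool --rows '[{"offset": [-0.003,0,0],"yaw": 0,"claw": 1},{"offset": [-0.003,0,0],"yaw": 0,"claw": 1}]'

```text
time: 9.0
ee_pos: [0.5573, -0.1777, 0.0403]
tcp_rot: [-180.0, -0.2, 92.4]
wrist_force: [-1.0, 8.6, -2.0]
opening: 0.0487
grasp_force: 104.6
```

servo_tool --rows '[{"offset": [-0.003,0,0],"yaw": 0,"claw": 1},{"offset": [-0.003,0,0],"yaw": 0,"claw": 1}]'

```text
time: 9.25
ee_pos: [0.5573, -0.1777, 0.0403]
tcp_rot: [-180.0, -0.2, 92.4]
wrist_force: [-1.4, 10.8, -0.7]
opening: 0.0492
grasp_force: 104.6
```

servo_tool --rows '[{"offset": [-0.005,0,0],"yaw": 0,"claw": 1},{"offset": [-0.01,0,0],"yaw": 0,"claw": 1},{"offset": [-0.01,0,0],"yaw": 0,"claw": 1}]'

```text
time: 9.62
ee_pos: [0.5573, -0.1778, 0.0403]
tcp_rot: [-180.0, -0.3, 92.5]
wrist_force: [-1.8, 16.6, 0.5]
opening: 0.0491
grasp_force: 104.8
```

servo_tool --rows '[{"offset": [-0.005,0,0],"yaw": 0,"claw": 1},{"offset": [-0.01,0,0],"yaw": 0,"claw": 1},{"offset": [-0.01,0,0],"yaw": 0,"claw": 1}]'

```text
time: 10.0
ee_pos: [0.5572, -0.1779, 0.0404]
tcp_rot: [-180.0, -0.4, 92.5]
wrist_force: [-3.0, 21.8, 2.3]
opening: 0.0491
grasp_force: 105.0
```

servo_tool --rows '[{"offset": [-0.005,0,0],"yaw": 0,"claw": 1},{"offset": [-0.005,0,0],"yaw": 0,"claw": 1},{"offset": [-0.005,0,0],"yaw": 0,"claw": 1},{"offset": [-0.005,0,0],"yaw": 0,"claw": 1},{"offset": [-0.005,0,0],"yaw": 0,"claw": 1}]'

```text
time: 10.62
ee_pos: [0.5572, -0.1779, 0.0404]
tcp_rot: [-180.0, -0.4, 92.5]
wrist_force: [-3.3, 24.3, 3.6]
opening: 0.0491
grasp_force: 105.1
```

servo_tool --rows '[{"offset": [0.1,0,0],"yaw": 0,"claw": 1},{"offset": [0.4,0,-0.2],"yaw": 0,"claw": 1},{"offset": [0.8,0,-0.4],"yaw": 0,"claw": 1},{"offset": [0.9,0,-0.5],"yaw": 0,"claw": 1},{"offset": [0.9,0,-0.5],"yaw": 0,"claw": 1}]'

```text
time: 11.25
ee_pos: [0.5544, -0.0919, 0.0911]
tcp_rot: [179.9, 0.0, 92.4]
wrist_force: [0.6, 0.0, -5.4]
opening: 0.0491
grasp_force: 104.4
```

servo_tool --rows '[{"offset": [0,0,0],"yaw": -0.05,"claw": 1},{"offset": [0,0,0],"yaw": -0.1,"claw": 1},{"offset": [0,0,0],"yaw": -0.15,"claw": 1},{"offset": [0,0,0],"yaw": -0.2,"claw": 1},{"offset": [0,0,0],"yaw": -0.25,"claw": 1},{"offset": [0,0,0],"yaw": -0.3,"claw": 1},{"offset": [0,0,0],"yaw": -0.35,"claw": 1},{"offset": [0,0,0],"yaw": -0.4,"claw": 1},{"offset": [0,0,0],"yaw": -0.45,"claw": 1},{"offset": [0,0,0],"yaw": -0.5,"claw": 1},{"offset": [0,0,0],"yaw": -0.5,"claw": 1}]'

```text
time: 12.62
ee_pos: [0.5536, -0.0931, 0.0893]
tcp_rot: [-180.0, -0.1, -177.8]
wrist_force: [-0.5, 0.2, -3.9]
opening: 0.0488
grasp_force: 104.5
```

servo_tool --rows '[{"offset": [0,0,0],"yaw": -0.05,"claw": 1},{"offset": [0,0,0],"yaw": -0.1,"claw": 1},{"offset": [0,0,0],"yaw": -0.15,"claw": 1},{"offset": [0,0,0],"yaw": -0.2,"claw": 1},{"offset": [0,0,0],"yaw": -0.25,"claw": 1},{"offset": [0,0,0],"yaw": -0.3,"claw": 1},{"offset": [0,0,0],"yaw": -0.35,"claw": 1},{"offset": [0,0,0],"yaw": -0.4,"claw": 1},{"offset": [0,0,0],"yaw": -0.45,"claw": 1},{"offset": [0,0,0],"yaw": -0.5,"claw": 1},{"offset": [0,0,0],"yaw": -0.5,"claw": 1}]'

```text
time: 14.0
ee_pos: [0.5537, -0.0926, 0.0898]
tcp_rot: [180.0, -0.0, -87.9]
wrist_force: [0.6, 0.3, -5.0]
opening: 0.0492
grasp_force: 104.5
```

Run:
```python
from workcell import *
from h import *
o=get_obs();print(o["ee_pos"],o["tcp_rot"],o["q"],o["wrist_force"],o["time"])
from scipy.spatial.transform import Rotation as Ro
p,d=camera("wrist");i=camera_info("wrist")
M=np.eye(4);M[:3,:3]=Ro.from_euler("xyz",o["tcp_rot"],degrees=True).as_matrix();M[:3,3]=o["ee_pos"]
W=cloud(d,[i[k] for k in("fx","fy","cx","cy")],M@np.array(i["hand_eye"]))
cv2.imwrite("pics/w3.png",p[:,:,::-1])
p2,d2=camera("top");i=camera_info("top");cv2.imwrite("pics/t3.png",cv2.resize(p2[150:350,250:520,::-1],None,fx=2.5,fy=2.5))
W2=cloud(d2,[i[k] for k in("fx","fy","cx","cy")],np.array(i["cam_to_world"]))
for n,w,dd,pp in(("w",W,d,p),("t",W2,d2,p2)):
    sat=pp.astype(int).max(2)-pp.min(2)
    b=(dd>0)&(abs(w[...,0]-.556)<.08)&(w[...,1]<.05)
    for nm,m in(("key",b&(sat>60)&(w[...,1]>-.22)&(w[...,2]>.06)),("bar",b&(w[...,1]>-.265)&(w[...,1]<-.225)&(w[...,2]>.043)&(w[...,2]<.06))):
        for h,hm in(("far",w[...,1]<o["ee_pos"][1]),("near",w[...,1]>o["ee_pos"][1])):
            q=w[m&hm]
            if len(q)>5: print(n,nm,h,len(q),rect(q[:,:2]),np.round(np.percentile(q,[1,50,99],axis=0),4).tolist())
```

```text
[ 0.55371569 -0.09264381  0.08976489] [ 1.79960809e+02 -5.50140080e-03 -8.79166820e+01] [-9.49213878e+00  6.54162783e+00 -6.32121511e+00  7.71744472e+01
 -1.32535317e-02 -1.01575451e+02] [ 0.57296365  0.28330435 -5.00460869] 14.0
w key far 7392 (array([ 555.7, -160.8]), array([36.1, 28.3]), 2.1) [[0.5389, -0.1751, 0.0906], [0.5568, -0.1651, 0.0969], [0.5731, -0.1474, 0.0992]]
t key near 46 (array([550.8, -28.5]), array([ 5.7, 34.4]), 178.8) [[0.5345, -0.0317, 0.093], [0.5571, -0.0279, 0.0989], [0.568, -0.0259, 0.103]]
t bar far 275 (array([ 555.2, -250.9]), array([80.7, 13.8]), 2.5) [[0.5159, -0.2583, 0.0438], [0.5547, -0.2509, 0.0496], [0.5938, -0.2442, 0.0541]]
```

servo_tool --rows '[{"offset": [0.2,0,0.2],"yaw": 0,"claw": 1},{"offset": [0.4,0,0.4],"yaw": 0,"claw": 1},{"offset": [0.5,0,0.5],"yaw": 0,"claw": 1},{"offset": [0.55,0,0.5],"yaw": 0,"claw": 1},{"offset": [0.6,0,0.5],"yaw": 0,"claw": 1},{"offset": [0.65,0,0.5],"yaw": 0,"claw": 1}]'

```text
time: 14.85
ee_pos: [0.5571, -0.1572, 0.041]
tcp_rot: [-179.9, -0.0, -87.6]
wrist_force: [0.9, -1.1, -3.6]
opening: 0.0491
grasp_force: 104.5
```

servo_tool --rows '[{"offset": [0.02,0,0],"yaw": 0,"claw": 1},{"offset": [0.04,0,0],"yaw": 0,"claw": 1},{"offset": [0.06,0,0],"yaw": 0,"claw": 1},{"offset": [0.08,0,0],"yaw": 0,"claw": 1}]'

```text
time: 15.35
ee_pos: [0.5569, -0.1642, 0.0405]
tcp_rot: [-180.0, 0.1, -87.6]
wrist_force: [-0.9, 6.4, -1.3]
opening: 0.0487
grasp_force: 104.5
```

servo_tool --rows '[{"offset": [0.01,0,0],"yaw": 0,"claw": 1},{"offset": [0.02,0,0],"yaw": 0,"claw": 1},{"offset": [0.03,0,0],"yaw": 0,"claw": 1},{"offset": [0.04,0,0],"yaw": 0,"claw": 1},{"offset": [0.05,0,0],"yaw": 0,"claw": 1}]'

```text
time: 15.98
ee_pos: [0.5571, -0.169, 0.0405]
tcp_rot: [-180.0, 0.1, -87.6]
wrist_force: [-0.3, 6.9, -2.4]
opening: 0.049
grasp_force: 104.5
```

servo_tool --rows '[{"offset": [0.01,0,0],"yaw": 0,"claw": 1},{"offset": [0.02,0,0],"yaw": 0,"claw": 1},{"offset": [0.03,0,0],"yaw": 0,"claw": 1},{"offset": [0.04,0,0],"yaw": 0,"claw": 1},{"offset": [0.05,0,0],"yaw": 0,"claw": 1},{"offset": [0.06,0,0],"yaw": 0,"claw": 1}]'

```text
time: 16.73
ee_pos: [0.5574, -0.1751, 0.0405]
tcp_rot: [-180.0, 0.1, -87.6]
wrist_force: [-1.9, 5.6, -1.2]
opening: 0.0487
grasp_force: 104.5
```

servo_tool --rows '[{"offset": [0.005,0,0],"yaw": 0,"claw": 1},{"offset": [0.01,0,0],"yaw": 0,"claw": 1},{"offset": [0.015,0,0],"yaw": 0,"claw": 1}]'

```text
time: 17.1
ee_pos: [0.5575, -0.1765, 0.0405]
tcp_rot: [-180.0, 0.1, -87.6]
wrist_force: [-1.5, 6.1, -1.4]
opening: 0.0485
grasp_force: 104.5
```

servo_tool --rows '[{"offset": [0.005,0,0],"yaw": 0,"claw": 1},{"offset": [0.01,0,0],"yaw": 0,"claw": 1},{"offset": [0.015,0,0],"yaw": 0,"claw": 1}]'

```text
time: 17.48
ee_pos: [0.5575, -0.1781, 0.0405]
tcp_rot: [-180.0, 0.1, -87.6]
wrist_force: [-0.9, 5.8, -1.5]
opening: 0.0489
grasp_force: 104.5
```

servo_tool --rows '[{"offset": [0.005,0,0],"yaw": 0,"claw": 1},{"offset": [0.01,0,0],"yaw": 0,"claw": 1},{"offset": [0.01,0,0],"yaw": 0,"claw": 1}]'

```text
time: 17.85
ee_pos: [0.5575, -0.1784, 0.0405]
tcp_rot: [180.0, 0.2, -87.6]
wrist_force: [-1.1, 10.1, -0.1]
opening: 0.0489
grasp_force: 104.7
```

servo_tool --rows '[{"offset": [0.005,0,0],"yaw": 0,"claw": 1},{"offset": [0.01,0,0],"yaw": 0,"claw": 1},{"offset": [0.01,0,0],"yaw": 0,"claw": 1}]'

```text
time: 18.23
ee_pos: [0.5575, -0.1784, 0.0406]
tcp_rot: [180.0, 0.3, -87.5]
wrist_force: [-1.9, 15.4, 1.3]
opening: 0.0494
grasp_force: 105.0
```

servo_tool --rows '[{"offset": [0.005,0,0],"yaw": 0,"claw": 1},{"offset": [0.01,0,0],"yaw": 0,"claw": 1},{"offset": [0.01,0,0],"yaw": 0,"claw": 1}]'

```text
time: 18.6
ee_pos: [0.5574, -0.1785, 0.0406]
tcp_rot: [180.0, 0.4, -87.5]
wrist_force: [-3.4, 20.7, 2.9]
opening: 0.0492
grasp_force: 105.2
```

servo_tool --rows '[{"offset": [0.006,0,0],"yaw": 0,"claw": 1},{"offset": [0.006,0,0],"yaw": 0,"claw": 1},{"offset": [0.006,0,0],"yaw": 0,"claw": 1},{"offset": [0.006,0,0],"yaw": 0,"claw": 1},{"offset": [0.006,0,0],"yaw": 0,"claw": 1}]'

```text
time: 19.23
ee_pos: [0.5574, -0.1786, 0.0406]
tcp_rot: [180.0, 0.4, -87.5]
wrist_force: [-1.6, 24.9, 2.9]
opening: 0.0488
grasp_force: 105.3
```

servo_tool --rows '[{"offset": [-0.1,0,0],"yaw": 0,"claw": 1},{"offset": [-0.4,0,-0.2],"yaw": 0,"claw": 1},{"offset": [-0.8,0,-0.5],"yaw": 0,"claw": 1},{"offset": [-1,0,-0.8],"yaw": 0,"claw": 1},{"offset": [-1,0,-0.8],"yaw": 0,"claw": 1}]'

```text
time: 19.85
ee_pos: [0.5548, -0.0818, 0.1229]
tcp_rot: [-179.7, -0.1, -87.5]
wrist_force: [0.4, -0.8, -3.8]
opening: 0.0485
grasp_force: 104.7
```

servo_tool --rows '[{"offset": [-0.1,0,0],"yaw": 0.05,"claw": 1},{"offset": [-0.2,0,0],"yaw": 0.1,"claw": 1},{"offset": [-0.3,0,0],"yaw": 0.15,"claw": 1},{"offset": [-0.4,0,0],"yaw": 0.2,"claw": 1},{"offset": [-0.5,0,0],"yaw": 0.25,"claw": 1},{"offset": [-0.6,0,0],"yaw": 0.3,"claw": 1},{"offset": [-0.7,0,0],"yaw": 0.35,"claw": 1},{"offset": [-0.8,0,0],"yaw": 0.4,"claw": 1},{"offset": [-0.9,0,0],"yaw": 0.437,"claw": 1},{"offset": [-1,0,0],"yaw": 0.437,"claw": 1},{"offset": [-1,0,0],"yaw": 0.437,"claw": 1}]'

```text
time: 21.22
ee_pos: [0.5492, 0.0173, 0.1195]
tcp_rot: [180.0, -0.1, -166.1]
wrist_force: [-0.5, 0.0, -4.6]
opening: 0.0491
grasp_force: 104.5
```

servo_tool --rows '[{"offset": [-0.12,0.5,0],"yaw": 0,"claw": 1},{"offset": [-0.24,1,0],"yaw": 0,"claw": 1}]'

```text
time: 21.48
ee_pos: [0.5492, 0.1203, 0.1201]
tcp_rot: [-180.0, 0.0, -166.3]
wrist_force: [0.9, -0.0, -4.8]
opening: 0.0495
grasp_force: 105.2
```

servo_tool --rows '[{"offset": [0,0.4,0],"yaw": 0,"claw": 1},{"offset": [0,0.8,0],"yaw": 0,"claw": 1},{"offset": [0,0.8,0],"yaw": 0,"claw": 1}]'

```text
time: 21.85
ee_pos: [0.5296, 0.1996, 0.1199]
tcp_rot: [180.0, -0.0, -166.0]
wrist_force: [-0.2, -0.0, -3.7]
opening: 0.0488
grasp_force: 105.5
```

Run:
```python
from workcell import *
from h import *
from scipy.spatial.transform import Rotation as Ro
o=get_obs();print(o["ee_pos"],o["tcp_rot"],o["q"])
p2,d2=camera("top");i=camera_info("top");cv2.imwrite("pics/t4.png",p2[...,::-1])
w=cloud(d2,[i[k] for k in("fx","fy","cx","cy")],np.array(i["cam_to_world"]))
sat=p2.astype(int).max(2)-p2.min(2)
for z in((.015,.035),):
    m=(d2>0)&(abs(w[...,0]-.511)<.1)&(abs(w[...,1]-.28)<.12)&(w[...,2]>z[0])&(w[...,2]<z[1])
    q=w[m];print(rect(q[:,:2]))
m=(sat>60)&(w[...,2]>.1)&(w[...,2]<.15)&(abs(w[...,0]-.54)<.15)&(abs(w[...,1]-.2)<.15)
q=w[m];print(len(q),rect(q[:,:2]))
```

```text
[0.52957814 0.19962026 0.11992393] [ 1.79992494e+02 -1.20639219e-02 -1.66023339e+02] [ 2.06494194e+01  6.61481494e+00 -2.89157106e+00  8.05047240e+01
  8.85693610e-03  6.67275879e+00]
(array([442.7, 202.4]), array([83.9, 16.1]), 39.3)
156 (array([529.4, 190.1]), array([134.4,  33.8]), 5.8)
```

```bash
python3 -c "
import cv2
p=cv2.imread('pics/t4.png');cv2.imwrite('pics/t4c.png',cv2.resize(p[130:330,120:380],None,fx=3,fy=3,interpolation=cv2.INTER_CUBIC))"
```

```text
(no output)
```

View pics/t4c.png

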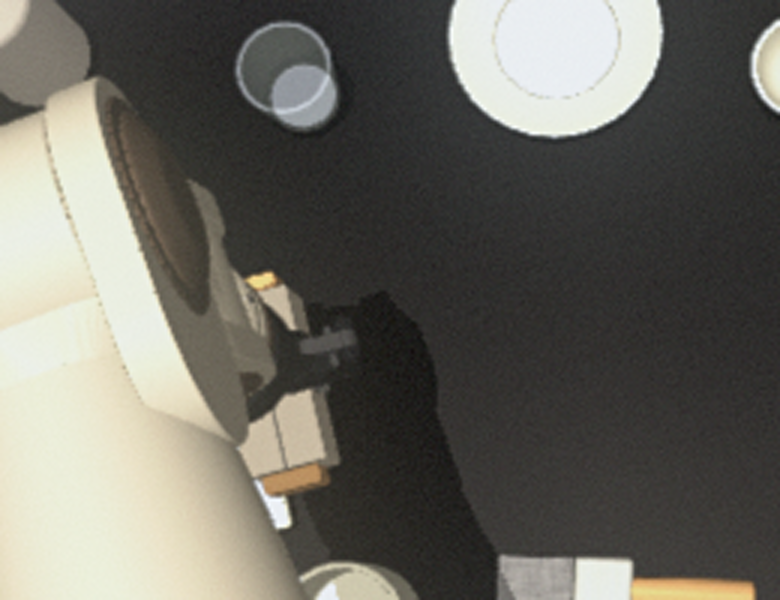

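The crop shows the mould held along the tool's direction, with its seam running from (248,295) to (285,468) and both keys flush at (262,281) and (295,478). Next I carry it over the slab.

servo_tool --rows '[{"offset": [0.005,0.4,0],"yaw": 0,"claw": 1},{"offset": [0.005,0.76,0],"yaw": 0,"claw": 1},{"offset": [0.005,0.76,0],"yaw": 0,"claw": 1},{"offset": [0.005,0.76,0.15],"yaw": 0,"claw": 1},{"offset": [0.005,0.76,0.3],"yaw": 0,"claw": 1},{"offset": [0.005,0.76,0.45],"yaw": 0,"claw": 1},{"offset": [0.005,0.76,0.54],"yaw": 0,"claw": 1},{"offset": [0.005,0.76,0.54],"yaw": 0,"claw": 1}]'

```text
time: 22.9
ee_pos: [0.5112, 0.2711, 0.0653]
tcp_rot: [-180.0, -0.1, -166.3]
wrist_force: [0.1, -0.1, -3.1]
opening: 0.0488
grasp_force: 106.0
```

servo_tool --rows '[{"offset": [0,0,0.01],"yaw": 0,"claw": 1},{"offset": [0,0,0.02],"yaw": 0,"claw": 1},{"offset": [0,0,0.03],"yaw": 0,"claw": 1},{"offset": [0,0,0.04],"yaw": 0,"claw": 1},{"offset": [0,0,0.05],"yaw": 0,"claw": 1}]'

```text
time: 23.52
ee_pos: [0.5116, 0.2715, 0.0613]
tcp_rot: [180.0, 0.0, -166.3]
wrist_force: [0.0, 0.6, -3.9]
opening: 0.0489
grasp_force: 106.0
```

servo_tool --rows '[{"offset": [0,0,0.01],"yaw": 0,"claw": 1},{"offset": [0,0,0.02],"yaw": 0,"claw": 1},{"offset": [0,0,0.02],"yaw": 0,"claw": 1}]'

```text
time: 23.9
ee_pos: [0.5116, 0.2715, 0.0592]
tcp_rot: [-180.0, -0.0, -166.3]
wrist_force: [-0.2, -0.4, -3.9]
opening: 0.0491
grasp_force: 106.0
```

servo_tool --rows '[{"offset": [0,0,0.01],"yaw": 0,"claw": 1},{"offset": [0,0,0.01],"yaw": 0,"claw": 1}]'

```text
time: 24.15
ee_pos: [0.5116, 0.2715, 0.0583]
tcp_rot: [-180.0, 0.0, -166.3]
wrist_force: [-0.1, -0.5, -5.0]
opening: 0.049
grasp_force: 106.0
```

servo_tool --rows '[{"offset": [0,0,0.01],"yaw": 0,"claw": 1},{"offset": [0,0,0.01],"yaw": 0,"claw": 1}]'

```text
time: 24.4
ee_pos: [0.5117, 0.2715, 0.0581]
tcp_rot: [180.0, 0.0, -166.3]
wrist_force: [-3.0, -2.4, 4.5]
opening: 0.0494
grasp_force: 107.0
```

servo_tool --rows '[{"offset": [0,0,0.005],"yaw": 0,"claw": 1},{"offset": [0,0,0.005],"yaw": 0,"claw": 1}]'

```text
time: 24.65
ee_pos: [0.5117, 0.2716, 0.0581]
tcp_rot: [180.0, 0.1, -166.3]
wrist_force: [-5.6, -1.3, 8.4]
opening: 0.0488
grasp_force: 107.5
```

servo_tool --rows '[{"offset": [0,0,0],"yaw": 0,"claw": 0.3},{"offset": [0,0,0],"yaw": 0,"claw": 0.2},{"offset": [0,0,0],"yaw": 0,"claw": 0},{"offset": [0,0,0],"yaw": 0,"claw": 0},{"offset": [0,0,0],"yaw": 0,"claw": 0},{"offset": [0,0,0],"yaw": 0,"claw": 0}]'

```text
time: 25.4
ee_pos: [0.5116, 0.2715, 0.0568]
tcp_rot: [-180.0, -0.0, -166.3]
wrist_force: [-0.3, -0.4, -0.1]
opening: 0.0853
grasp_force: 0.0
```

servo_tool --rows '[{"offset": [0,0,-0.2],"yaw": 0,"claw": 0},{"offset": [0,0,-0.5],"yaw": 0,"claw": 0},{"offset": [0,0,-1],"yaw": 0,"claw": 0},{"offset": [0,0,-1],"yaw": 0,"claw": 0}]'

```text
time: 25.9
ee_pos: [0.5132, 0.2723, 0.1612]
tcp_rot: [179.9, 0.4, -166.3]
wrist_force: [0.2, -0.5, -0.7]
opening: 0.0853
grasp_force: 0.0
```

servo_tool --rows '[{"offset": [0,0,-0.5],"yaw": 0,"claw": 0},{"offset": [0,0,-1],"yaw": 0,"claw": 0},{"offset": [0,0,-1],"yaw": 0,"claw": 0}]'

```text
time: 26.28
ee_pos: [0.5126, 0.272, 0.2605]
tcp_rot: [179.9, 0.3, -166.3]
wrist_force: [-0.2, -0.5, -0.7]
opening: 0.0856
grasp_force: 0.0
```

Run:
```python
from workcell import *
from h import *
from scipy.spatial.transform import Rotation as Ro
o=get_obs();p,d=camera("wrist");i=camera_info("wrist");print(o["ee_pos"],o["time"])
M=np.eye(4);M[:3,:3]=Ro.from_euler("xyz",o["tcp_rot"],degrees=True).as_matrix();M[:3,3]=o["ee_pos"]
W=cloud(d,[i[k] for k in("fx","fy","cx","cy")],M@np.array(i["hand_eye"]));cv2.imwrite("pics/w5.png",p[:,:,::-1])
sat=p.astype(int).max(2)-p.min(2)
b=(d>0)&(abs(W[...,0]-.511)<.12)&(abs(W[...,1]-.273)<.1)
for n,m in(("mould",(sat<60)&(W[...,2]>.065)&(W[...,2]<.09)),("keys",(sat>60)&(W[...,2]>.055)&(W[...,2]<.08)),("slab",(W[...,2]>.015)&(W[...,2]<.035))):
    q=W[b&m];print(n,len(q),rect(q[:,:2]),np.median(q[:,2]))
```

```text
[0.51260252 0.27200457 0.26047591] 26.275
mould 8311 (array([480.2, 253.6]), array([209.4,  77.8]), 30.5) 0.07414836466299146
keys 995 (array([511.7, 271.9]), array([133.5,  34.7]), 13.8) 0.06601562582803433
slab 8501 (array([487.1, 264.3]), array([224.3, 119.2]), 21.9) 0.024073140223746514
```

View pics/w5.png

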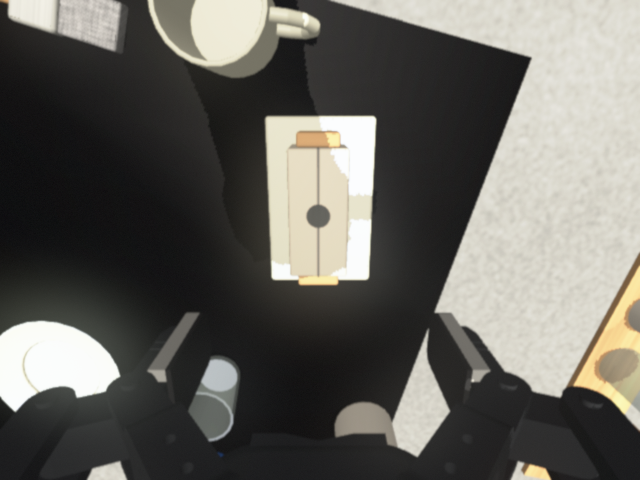

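The mould stands centred on the slab, with its hole at (318,215) between the slab corners (266,117) and (369,279). It is parallel to the slab, both keys are home (133.5 mm overall), and the gripper is clear.

```bash
python3 -c "
from workcell import *
print(job_done())"
```

```text
the job is handed in; nothing more can be done
None
```

I pressed both keys home at about 25 N each, set the locked mould down in the middle of the slab, lengthwise, and handed the job in at about 26 s; no verdict was returned.

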